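# Load the slotted mass on the load stand

## Task

Put the loose slotted steel mass on the load stand: slide it sideways onto the stem, between the small mass already there and the sprung keeper, and press it home against the stem firmly but gently (hold it there a moment with about 5 to 15 N against the stem). Let go with it lying flat on the small mass and its slot pointing opposite to the small mass's slot, and leave everything else where it is.

Things in the scene. Friction and masses are not known exactly. Their poses are not given: they have to be found in the camera images.
- mass: loose slotted steel mass, lying on the bench: disc 64 mm wide with two flat sides 56 mm apart (at its own y = +-28 mm, 31 mm long), 16 mm thick, 0.17 to 0.35 kg. Origin: underside centre; z up. A 15 mm wide slot, open at the rim towards +x, ends in a flat wall at x = -6 mm; beyond x = 18 mm it flares to 27 mm. Pinched on the flats from above, the slot runs between the fingers
- mass_slot (a point): point in the slot mouth of the loose mass: 30 mm from its origin along its own +x, 8 mm above its underside; axes as the mass
- stand: load stand: 110x80x12 mm foot fixed to the bench; origin its underside centre, z up. A rigid post rises from it, clamped anywhere up to 12 mm either side of the centre along the foot's long way (stand's x; y = 0): this offset is not reported. On the post: a 42 mm pan, the small mass (46 mm disc, top 62 mm above the bench, slot open to the stand's -x), a 12 mm upright stem, keeper, nut up to 104 mm
- seat (a point): point over the foot's centre at the height of the small mass's top, 62 mm above the bench, axes as the stand. The stem's axis is up to 12 mm from it along the stand's x. When the end wall of the loose mass's slot touches the stem, its origin lies on the stem's axis
- keeper (a joint): brass keeper on the stem, sprung down; value = how far it is raised (m), 0 to 0.010. At 0 its flat underside (20 mm wide) is 13 mm above the small mass; a lead-in cone rises from it to 36 mm width, 19 mm above the small mass. Spring 3 N at 0, plus 0.3 N per mm. The mass slid in sideways lifts it 3 mm, with an even drag of about 4 to 9 N before the stem is met
- flux_bottle: bystander, flux bottle, 36 mm wide, 94 mm tall
- kraft_box_b: bystander, brown carton 71x66x101 mm
- solder_reel_b: bystander, solder reel, 50 mm wide, 28 mm tall
- screwdriver_1: bystander, yellow-handled screwdriver 145 mm long, 20 mm thick
- multimeter: bystander, multimeter lying flat, 182x82x78 mm
- motor_a: bystander, small brushless motor with wires, 29x70 mm, 32 mm tall
- loupe: bystander, black loupe, 47 mm wide, 36 mm tall
Not all that is in view belongs to the job. Of the things shaped like the mass, the steel one is meant.

How it is judged:
By the outcome, as a careful person would: the job done as asked, in the order asked, and still so for the second after the job is handed in, with the robot touching nothing.
It also fails if it takes over 64 s, if anything falls off the work surface, if the arm or the gripper's body presses on something with over 40 N, if the wrist force passes 120 N, or if a joint passes its speed limit or range.

## Robot

A 6-joint arm with a two-finger parallel gripper is mounted at the origin on a cart in front of the work surface, level with it; the furniture and walls round the work are solid. World frame = base frame: x ahead of the robot, y to its left, z up, the work surface at z = 0. Lengths are in mm, angles in rad, forces in N, time in s.
With the tool pointing down it reaches from about 300 to 775 mm from the base axis. Payload 14.6 kg.
Tool frame: the origin (TCP) lies at the very end of the fingers, on their centre line; the grasp point (between the pads) lies 19 mm behind it; z points along the fingers, y is the line along which they close (so a half turn about z gives the same grasp; the last joint's range is limited). The gripper opens to 94 mm and grips with 3 to 60 N. Pads are 16 mm wide; open, the fingers measure 119 mm over their backs; the gripper's body (75 mm by 177 mm) begins 78 mm behind the grasp point.
Start: joints at [-1.399, 0.3, 1.521, -0, 1.321, -0.067], TCP at [130.089, -534.384, 169.746] pointing down, gripper open.
Joint ranges: [-3.03, 3.03], [-0.79, 2.21], [0.23, 2.52], [-1.04, 4.18], [0, 3.07], [-2.55, 2.55]. Speed limits (rad/s): [2.22, 2.22, 2.57, 3.14, 3.14, 3.14].

## Interface

Orientations are given as [roll, pitch, yaw] about the fixed x, y, z axes, in that order (R = Rz(yaw) Ry(pitch) Rx(roll)).
In Python, from cell import manip, eyes, ticket gives the robot as it stands. The module is installed in compiled form; this text tells all that it offers.
- The arm moves only by the tool arm_command, never from a script. Its argument "plan" is a list of rows, each a list of 5 numbers: the opening, from -1 (shut) to 1 (fully open), then the shift along the tool's x, y, z in m, then the turn about the tool's z in rad. In form: [[jaw, dx, dy, dz, roll], ...]. A call has 1 to 20 rows; each row shifts and turns the commanded pose from where the row before left it, along the tool's axes as they then stand; what a row does not reach is not made up. A row lasts 1/8 s, in which the tool goes at most 62.5 mm and 10.7 degrees, less where a joint would pass 70% of its speed; a pose out of reach is approached as far as the arm can. A call is refused whole if a number of a shift passes 0.0625 or a number of a turn 0.188, either way. A call with a gripper value outside its range is refused whole. The fingers move at their own pace and stop on an object; "newtons" is the grip in N (left out, the last holds). Time passes only in rows, so rows that do not move let the fingers close. It gives the time, the measured TCP pose, the force, the opening and the grip force at its end, in the units of the state.
- manip.read_state(): the state, without advancing time (a new reading comes with each control period).
- eyes.camera(name): name is "scene" or "top" or "wrist"; returns a dict with "img" (400x640x3 uint8, blue, green, red), "z_map" (400x640 float32, mm along the optical axis (not along the pixel's ray), 0 where there is no reading), "fx", "fy", "cx", "cy" (pixels), "eye" and "orientation" of the camera in the world. Camera axes: x right, y down, z forward; pixel columns grow to the right and rows downward; lengths in mm; the calibration is good to about 2 mm. A picture is of the moment at which its call begins.
- ticket.sign_off(): hands the job in; it is judged then, once.
The state is a dict: "clock": time; "joints": joint angles; "qd": joint speeds; "effort": joint torques, N m; "eef_pos": TCP position; "eef_rot": TCP orientation; "wrist_force": force on the tool from outside, world axes, zero at the start; "moment": the same for the moment, N m; "finger_gap": finger opening in mm; "finger_force": force on a finger pad.
Only numpy, scipy, OpenCV 4.12 (cv2) and the standard library are available. Lean on these libraries where they do the work, as an engineer would, in place of code of your own. Each camera call takes 0.05 s, during which the arm holds its last target. There are 200 camera calls.

## Working session

There is one attempt and no reset: what is moved stays moved. The work goes in short steps, Python scripts to look and compute and a tool call to move; the robot and the scene stay as the last step left them, time stands still between calls to the robot, and variables do not carry over. Pictures are saved under pics/ and viewed, at most 10 in all, crops included, and the job is handed in when it is done.

Besides the shell and the picture viewer there is one more tool, called after "Emit:" as name(argument=value, ...), one argument or row to a line, values as JSON. arm_command: Moves the arm, as the interface text tells. Its arguments: {"type":"object","properties":{"plan":{"type":"array"},"newtons":{"type":"number"}},"required":["plan"]}

```bash
mkdir -p pics; cat > h.py <<'E'
import numpy as np, cv2
from scipy.spatial.transform import Rotation as R
from cell import manip, eyes, ticket
def cam(n):
    c=eyes.camera(n); o=np.array(c["orientation"],float)
    c["R"]=o if o.shape==(3,3) else R.from_euler("xyz",o).as_matrix(); return c
def pts(c):  # world xyz per pixel from depth
    v,u=np.mgrid[:400,:640]; z=c["z_map"]
    p=np.stack([(u-c["cx"])/c["fx"]*z,(v-c["cy"])/c["fy"]*z,z],-1)
    return p@c["R"].T+np.array(c["eye"])
def ray(c,u,v,h):
    d=c["R"]@np.array([(u-c["cx"])/c["fx"],(v-c["cy"])/c["fy"],1]); e=np.array(c["eye"])
    return e+d*(h-e[2])/d[2]
E
python3 - <<'E'
from h import *
for n in ("scene","top"):
    c=cam(n); cv2.imwrite(f"pics/{n}0.png",c["img"]); print(n,c["eye"],c["orientation"],c["fx"],c["cx"])
    P=pts(c); print(P[200,320],P[300,320])
print(manip.read_state())
E
```

```text
scene [1402.83142618  738.01275444  864.91089629] [-2.13568553  0.01938742  2.3570405 ] 487.39053354033445 323.8338072961523
[ 459.23183408 -248.94024066   -0.59562684] [832.4878946  132.07355978  62.52358624]
top [ 470.52926444 -141.22900294 1267.79985715] [-3.06646135  0.02123544 -1.57399013] 453.51536878025155 318.21891867068763
[ 577.05777066 -119.67534139    1.98489385] [ 299.94516718 -118.63084892   -2.50352863]
{'clock': 0.1, 'joints': array([-1.39857426e+00,  3.00421636e-01,  1.52150571e+00,  2.12549555e-05,
        1.32073560e+00, -6.66302081e-02]), 'qd': array([-0.00060807, -0.00092473, -0.00323751, -0.00162368, -0.00042476,
       -0.00088089]), 'effort': array([ 1.46904367e-03, -5.32643545e+01, -3.53284907e+01,  7.09875533e-02,
        2.35305307e-02, -6.17485557e-05]), 'eef_pos': array([ 130.06260453, -534.11422648,  169.24537645]), 'eef_rot': array([-3.14052610e+00, -9.18037999e-05,  2.38846950e-01]), 'wrist_force': array([-0.10522003,  0.27947141,  0.10792448]), 'moment': array([-0.0554136 ,  0.01130089,  0.0216226 ]), 'finger_force': 0.0, 'finger_gap': 94.0776313336727}
```

View pics/scene0.png

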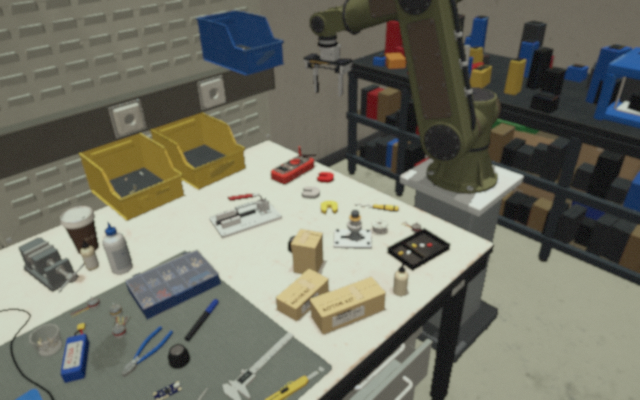

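View pics/top0.png

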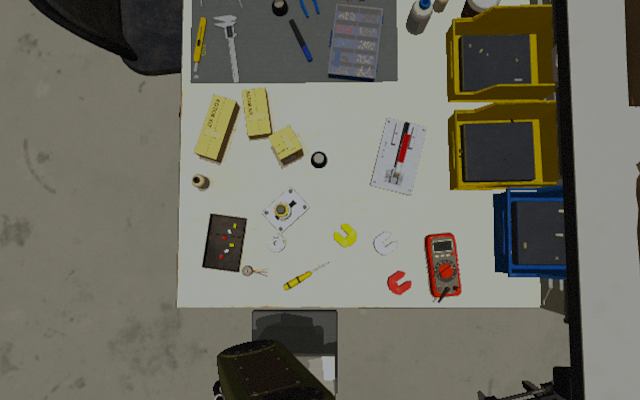

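The top view shows three slotted discs: yellow at (345,235), grey at (385,243) and red at (399,283). The stand is at (287,210), and the round thing at (277,243) is probably the reel. Grey fits "steel", so I'll confirm it in an enlarged crop and measure it.

```bash
python3 - <<'E'
from h import *
c=cam("top"); P=pts(c); im=c["img"]
a=cv2.resize(im[185:265,250:420],None,fx=4.7,fy=4.7,interpolation=cv2.INTER_CUBIC); cv2.imwrite("pics/crop1.png",a)
H=P[...,2]
# mass: pixels raised 8..25mm near (385,243)
m=np.zeros((400,640),np.uint8); s=(slice(222,265),slice(366,405)); m[s]=((H[s]>8)&(H[s]<30))
k,l,st,ct=cv2.connectedComponentsWithStats(m); i=1+np.argmax(st[1:,4]); print("mass",st[i],ct[i],P[l==i].mean(0),np.median(H[l==i]))
q=np.array([ray(c,u,v,16) for v,u in np.argwhere(l==i)])[:,:2]; ctr,r=cv2.minEnclosingCircle(q.astype(np.float32)); print("circ",ctr,r,"centroid-circ",q.mean(0)-ctr)
# stand foot height 12
for lo,hi in((6,20),(50,75),(76,115)):
    m=np.zeros((400,640),np.uint8); s=(slice(185,235),slice(255,318)); m[s]=((H[s]>lo)&(H[s]<hi))
    k,l,st,ct=cv2.connectedComponentsWithStats(m); i=1+np.argmax(st[1:,4]); q=P[l==i][:,:2].astype(np.float32)
    print(lo,st[i],cv2.minAreaRect(q),cv2.minEnclosingCircle(q),P[l==i].mean(0))
E
```

```text
mass [374 231  24  24 333] [384.11411411 243.22522523] [ 456.07386188 -295.28428378   16.41211396] 16.56679557985376
circ (458.9261169433594, -298.337158203125) 32.586246490478516 centroid-circ [-2.85662748  3.00081014]
6 [262 187  48  46 890] ((551.3676147460938, -24.34027099609375), (83.34954833984375, 112.0254898071289), 44.610904693603516) ((551.5084228515625, -24.02132797241211), 65.70598602294922) [551.04942379 -26.64882405  12.52515119]
50 [274 201  17  18  82] ((547.9055786132812, -20.621463775634766), (45.44438934326172, 41.11998748779297), 39.52744674682617) ((547.1994018554688, -19.4323787689209), 22.946876525878906) [546.3469135  -25.95400296  62.31842267]
76 [275 203  13  13 141] ((546.9608764648438, -18.92914581298828), (31.602127075195312, 32.00010299682617), 0.14347779750823975) ((547.2835693359375, -19.42113494873047), 17.638202667236328) [546.36359102 -20.17247805  94.25423584]
```

View pics/crop1.png

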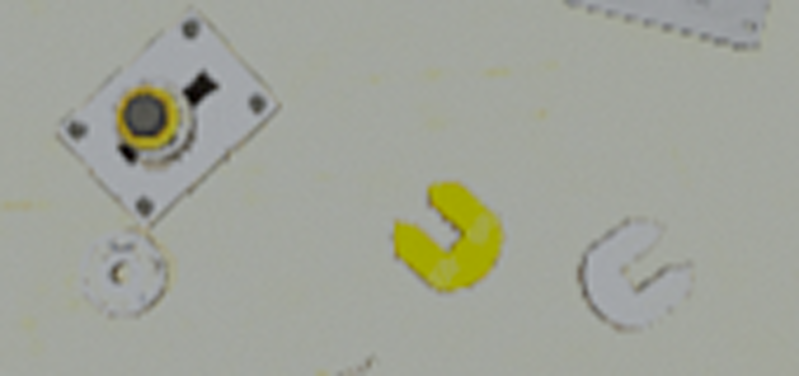

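The crop confirms three candidates. The stand is at crop (145,115) and the yellow slotted disc at (448,237). The grey steel disc is at (635,273), with its slot opening up and to the right. Its grey metal fits and so do its measurements: radius 32.6, top at 16.5 mm. The third, the red one, is not steel. The stand's foot (83x112) and stem offset (about 6 mm) are plausible. Next I'll fly closer to look at the stand's direction.

Emit:
arm_command(
  plan=[
    [1,0.0426,-0.0312,-0.008,0],
    [1,0.0426,-0.0312,-0.008,0],
    [1,0.0426,-0.0312,-0.008,0],
    [1,0.0426,-0.0312,-0.008,0],
    [1,0.0426,-0.0312,-0.008,0],
    [1,0.0426,-0.0312,-0.008,0],
    [1,0.0426,-0.0312,-0.008,0],
    [1,0.0426,-0.0312,-0.008,0],
    [1,0.0426,-0.0312,-0.008,0],
    [1,0.0426,-0.0312,-0.008,0],
    [1,0,0,0,0],
    [1,0,0,0,0],
  ],
)

```text
clock: 1.65
eef_pos: [469.8, -130.7, 249.4]
eef_rot: [-3.141, 0.001, 0.239]
wrist_force: [0.5, 0.5, 0.7]
finger_gap: 93.9
finger_force: 0.0
```

```bash
python3 - <<'E'
from h import *
c=cam("wrist"); cv2.imwrite("pics/w1.png",c["img"]); print(c["eye"],c["orientation"],c["fx"],manip.read_state()["eef_pos"])
E
```

```text
[ 535.09825975 -115.09744579  463.79643255] [ 2.90655771e+00 -6.40129748e-04 -1.33202760e+00] 320.68878181409815 [ 469.62726934 -131.11056203  249.4073609 ]
```

View pics/w1.png

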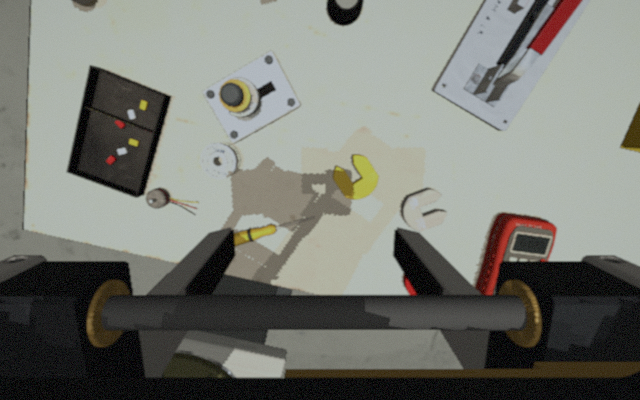

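The wrist view shows the steel disc at (423,208) with its slot pointing right, yellow at (355,177) and the stand at (243,97). Now an enlarged look at the stand, and a measurement of the mass from the same view.

```bash
cat >> h.py <<'E'
def slot_fit(c,guess,h,rad=45):
    """disc with slot: top-face mask by height -> centre (circle) and slot direction"""
    P=pts(c); m=((np.abs(P[...,2]-h)<5)&(np.hypot(P[...,0]-guess[0],P[...,1]-guess[1])<rad)).astype(np.uint8)
    k,l,st,_=cv2.connectedComponentsWithStats(m); i=1+np.argmax(st[1:,4])
    q=np.array([ray(c,u,v,h) for v,u in np.argwhere(l==i)])[:,:2]
    ctr,r=cv2.minEnclosingCircle(q.astype(np.float32)); d=np.array(ctr)-q.mean(0)
    return np.array(ctr),r,np.linalg.norm(d),np.arctan2(d[1],d[0]),q
E
python3 - <<'E'
from h import *
c=cam("wrist"); print(slot_fit(c,(458,-298),16)[:4])
P=pts(c);H=P[...,2]
for lo,hi in((7,20),(55,70),(76,115)):
    m=((H>lo)&(H<hi)&(np.hypot(P[...,0]-550,P[...,1]+23)<72)).astype(np.uint8)
    k,l,st,ct=cv2.connectedComponentsWithStats(m); i=1+np.argmax(st[1:,4]); q=P[l==i][:,:2].astype(np.float32)
    print(lo,st[i],cv2.minAreaRect(q),cv2.minEnclosingCircle(q),np.median(P[l==i],0))
a=c["img"][45:145,190:310]; cv2.imwrite("pics/crop2.png",cv2.resize(a,None,fx=6,fy=6,interpolation=cv2.INTER_CUBIC))
E
```

```text
(array([ 458.21829224, -298.69421387]), 32.35454559326172, np.float64(3.645514592450069), np.float64(-1.0176500340677352))
7 [ 202   50   98   93 3763] ((550.3592529296875, -24.312698364257812), (80.23245239257812, 110.14501953125), 41.75689697265625) ((550.5783081054688, -24.59824562072754), 66.06401062011719) [554.14638024 -35.42244782  11.53203874]
55 [228  77  31  40 414] ((546.7543334960938, -26.243144989013672), (45.39519119262695, 33.47836685180664), 3.5157248973846436) ((546.3026123046875, -19.88860511779785), 23.112438201904297) [545.73670478 -33.30055628  61.36211599]
76 [218  79  32  33 823] ((546.2927856445312, -19.867351531982422), (34.48114013671875, 35.185646057128906), 13.9108247756958) ((546.4097900390625, -19.974781036376953), 17.885377883911133) [546.07770897 -23.56822449  99.01677209]
```

View pics/crop2.png

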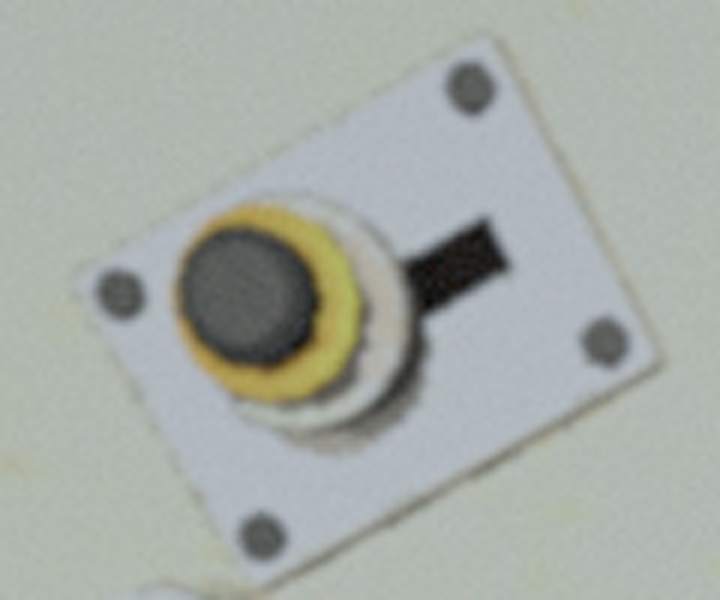

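The small mass's rim is whole on the right (crop (370,310), towards about -47°), so its slot faces about 133°. That makes the stand's yaw about -47°. The stem axis is at (546.4,-19.9), which fits the foot centre plus 6 mm along the long way. Next I'll hover over the mass with the tool yaw at about 122°.

Emit:
arm_command(
  plan=[
    [1,-0.0127,0.04,0.0323,0],
    [1,-0.0127,0.04,0.0323,0],
    [1,-0.0127,0.04,0.0323,0],
    [1,-0.0127,0.04,0.0323,0],
    [1,0,0,0,-0.172],
    [1,0,0,0,-0.172],
    [1,0,0,0,-0.172],
    [1,0,0,0,-0.172],
    [1,0,0,0,-0.172],
    [1,0,0,0,-0.172],
    [1,0,0,0,-0.172],
    [1,0,0,0,-0.172],
    [1,0,0,0,-0.172],
    [1,0,0,0,-0.172],
    [1,0,0,0,-0.172],
    [1,0,0,0,0],
    [1,0,0,0,0],
  ],
)

```text
clock: 3.88
eef_pos: [458.3, -298.4, 120.6]
eef_rot: [-3.142, -0.0, 2.126]
wrist_force: [-0.3, 0.5, 0.1]
finger_gap: 93.7
finger_force: 0.0
```

```bash
python3 - <<'E'
from h import *
c=cam("wrist"); cv2.imwrite("pics/w2.png",c["img"]); s=manip.read_state(); print(s["eef_pos"],s["eef_rot"],s["joints"])
ctr,r,d,a,q=slot_fit(c,(458,-298),16); print(ctr,r,d,np.degrees(a),len(q))
print(cv2.minAreaRect(q.astype(np.float32)))
# slot symmetry axis: width of points along candidate directions
for t in np.radians(np.arange(-70,-40,2)):
    n=(q-ctr)@[-np.sin(t),np.cos(t)]; print(round(np.degrees(t)),round(np.ptp(n),1),round((n.max()+n.min())/2,2),round(abs(np.mean(n)),2))
t=c["img"]
E
```

```text
[ 458.36400421 -298.2776765   120.56122198] [ 3.14157844e+00 -1.46117606e-05  2.12683455e+00] [-6.43884903e-01  3.37767697e-01  1.58960472e+00  1.97835975e-05
  1.21422871e+00 -1.19993003e+00]
[ 457.13577271 -299.7298584 ] 31.939014434814453 4.373055019695979 -55.31989885213059 2288
((456.35888671875, -298.64447021484375), (55.7143669128418, 60.322654724121094), 35.309913635253906)
-70 61.4 0.09 1.11
-68 60.8 0.09 0.96
-66 60.2 0.09 0.81
-64 59.4 0.09 0.66
-62 58.6 0.09 0.51
-60 57.7 0.09 0.36
-58 56.9 0.03 0.2
-56 56.2 -0.01 0.05
-54 56.0 0.02 0.1
-52 56.9 0.02 0.25
-50 57.7 0.02 0.41
-48 58.4 0.02 0.56
-46 59.1 0.02 0.71
-44 59.7 0.02 0.86
-42 60.2 0.02 1.01
```

View pics/w2.png

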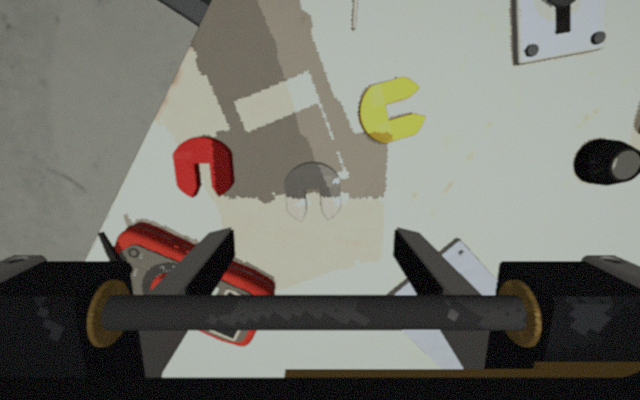

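The steel mass is at (313,190) with its slot pointing down the image. Its flats measure 56.0 mm across at yaw -55°, and its centre is at (457.1,-299.7). I'll align and descend.

Emit:
arm_command(
  plan=[
    [1,-0.0005,-0.0018,0.03,-0.055],
    [1,0,0,0.04,0],
    [1,0,0,0.03,0],
    [1,0,0,0.014,0],
    [1,0,0,0.0045,0],
    [1,0,0,0,0],
    [1,0,0,0,0],
  ],
  newtons=50,
)

```text
clock: 4.8
eef_pos: [457.9, -299.7, 3.0]
eef_rot: [3.141, 0.001, 2.186]
wrist_force: [0.8, -1.3, 0.7]
finger_gap: 94.0
finger_force: 0.0
```

Emit:
arm_command(
  plan=[
    [1,0,0,0.0012,0],
    [-1,0,0,0,0],
    [-1,0,0,0,0],
    [-1,0,0,0,0],
    [-1,0,0,0,0],
    [-1,0,0,0,0],
    [-1,0,0,0,0],
    [-1,0,0,0,0],
    [-1,0,0,0,0],
  ],
  newtons=50,
)

```text
clock: 5.92
eef_pos: [457.4, -299.3, 0.8]
eef_rot: [3.142, 0.0, 2.186]
wrist_force: [0.6, -0.2, -0.0]
finger_gap: 17.5
finger_force: 0.0
```

```bash
python3 - <<'E'
from h import *
c=cam("wrist"); s=manip.read_state(); print(s["eef_pos"],s["finger_gap"],s["finger_force"],s["wrist_force"])
ctr,r,d,a,q=slot_fit(c,(458,-300),16,34); print(ctr,r,d,np.degrees(a),len(q))
# bolt holes of the stand from crop2 were seen in w1; foot yaw from them
E
```

```text
[ 457.44703698 -299.32452549    0.85035954] 13.26040008445507 0.0 [-0.37158543 -0.26431902 -0.02701299]
[ 455.17584229 -296.76623535] 30.10879135131836 9.820779145319351 -54.01452112110716 3615
```

```bash
python3 - <<'E'
from h import *
c=cam("wrist"); t=cam("top"); a=cv2.resize(t["img"][205:300,340:450],(440,380),interpolation=cv2.INTER_CUBIC)
b=np.zeros((400,800,3),np.uint8); b[:,:360]=c["img"][:,140:500]; b[:380,360:]=a; cv2.imwrite("pics/w3.png",b); s=manip.read_state(); print(s["finger_gap"],s["finger_force"])
E
```

```text
5.2664417955075375 0.0
```

View pics/w3.png

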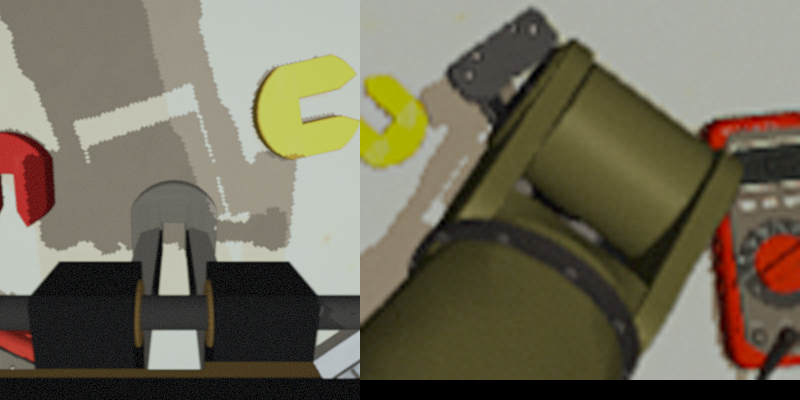

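```bash
python3 - <<'E'
from h import *
from scipy.optimize import least_squares
c=cam("wrist"); P=pts(c); s=manip.read_state(); e=s["eef_pos"]; y=s["eef_rot"][2]
T=np.array([[np.cos(y),np.sin(y)],[np.sin(y),-np.cos(y)]])
L=(P[...,:2]-e[:2])@T.T
H=P[...,2]
for r in range(170,262,6): print(r,[(int(L[r,u,0]),int(L[r,u,1]),int(H[r,u])) for u in range(268,364,8)])
print(s["finger_gap"],s["joints"])
E
```

```text
170 [(37, -30, 1), (37, -25, 0), (37, -20, 0), (37, -14, -1), (37, -9, 0), (37, -4, 0), (37, 1, 0), (37, 6, 0), (37, 12, -1), (37, 17, 0), (37, 22, 0), (37, 28, -1)]
176 [(33, -31, 0), (33, -25, 0), (33, -20, 0), (33, -14, 0), (33, -9, -1), (33, -4, 0), (33, 1, 0), (33, 6, 0), (33, 12, 0), (33, 17, -1), (33, 22, 0), (33, 28, 0)]
182 [(29, -31, 0), (29, -25, 0), (29, -20, 0), (29, -14, 0), (30, -9, 3), (31, -3, 8), (31, 1, 10), (30, 6, 7), (29, 12, 0), (29, 17, 0), (29, 23, 0), (29, 28, 0)]
188 [(25, -31, 0), (25, -25, 0), (25, -20, 0), (28, -13, 15), (28, -8, 14), (28, -3, 15), (28, 1, 16), (28, 6, 14), (28, 11, 16), (25, 17, 2), (25, 23, 0), (25, 28, 0)]
194 [(21, -31, 0), (20, -26, -1), (24, -19, 16), (24, -14, 15), (24, -8, 15), (24, -3, 14), (24, 1, 15), (24, 6, 15), (24, 11, 15), (24, 16, 15), (21, 23, 0), (21, 28, 0)]
200 [(16, -31, -1), (20, -24, 14), (20, -19, 16), (20, -14, 15), (20, -8, 16), (20, -3, 15), (20, 1, 15), (20, 6, 15), (20, 11, 16), (20, 16, 15), (20, 21, 15), (16, 29, 0)]
206 [(12, -31, 0), (16, -24, 15), (16, -19, 15), (16, -14, 15), (16, -9, 15), (16, -3, 16)
[... 1002 characters left out ...]
 1, 0), (9, 4, 61), (8, 9, 60), (9, 13, 60), (-8, 22, 15), (-13, 29, 0)]
248 [(-18, -32, 0), (-11, -25, 15), (9, -14, 69), (9, -10, 69), (9, -6, 71), (7, -3, 64), (-18, 1, 0), (8, 4, 68), (9, 8, 69), (9, 12, 68), (-11, 22, 15), (-19, 30, -1)]
254 [(-23, -33, -1), (-16, -25, 16), (9, -14, 76), (9, -10, 76), (9, -6, 77), (5, -3, 67), (-23, 1, 0), (8, 4, 76), (67, 0, 215), (9, 11, 76), (-16, 22, 15), (-22, 30, 0)]
260 [(-27, -33, -1), (-27, -27, 0), (9, -13, 83), (9, -9, 83), (9, -6, 83), (2, -3, 68), (-27, 1, 0), (9, 4, 84), (9, 7, 83), (9, 11, 84), (-20, 22, 15), (-27, 30, 0)]
2.0273296424035756 [-6.46437624e-01  4.92014872e-01  1.68299602e+00  3.30543607e-06
  9.66585226e-01 -1.26139742e+00]
```

The mass sits exactly at the tool axis, yet the fingers closed over it without contact. The depth image shows the visible finger faces ending near z≈38 while the TCP reads 0.8. I'll check where the fingers physically end before going lower.

Emit:
arm_command(
  plan=[
    [1,0,0,-0.02,0],
    [1,0,0,-0.02,0],
    [1,0,0,0,0],
    [1,0,0,0,0],
    [1,0,0,0,0],
    [1,0,0,0,0],
    [1,0,0,0,0],
  ],
)

```text
clock: 7.0
eef_pos: [457.3, -299.3, 40.6]
eef_rot: [-3.141, -0.0, 2.186]
wrist_force: [-0.6, 0.6, 0.4]
finger_gap: 68.5
finger_force: 0.0
```

```bash
python3 - <<'E'
from h import *
c=cam("wrist"); P=pts(c); s=manip.read_state(); e=s["eef_pos"]; y=s["eef_rot"][2]
T=np.array([[np.cos(y),np.sin(y)],[np.sin(y),-np.cos(y)]])
L=(P[...,:2]-e[:2])@T.T; Z=P[...,2]-e[2]
print(e,s["finger_gap"])
m=(np.abs(L[...,1])>30)&(np.abs(L[...,1])<75)&(np.abs(L[...,0])<20)&(Z>-10)&(Z<150)
for r in range(212,262,3):
    w=np.argwhere(m[r])[:,0]
    if len(w): print(r,[(int(u),L[r,u].round().astype(int).tolist(),int(Z[r,u])) for u in w[::max(1,len(w)//5)]])
b=(np.abs(L[...,1])<110)&(np.abs(L[...,0])<45)&(Z>60)&(Z<200); print(np.percentile(Z[b],[0,1,5,50,95,99]))
E
```

```text
[ 457.38322355 -299.27971796   40.66360267] 72.8696680929609
227 [(251, [9, -37], 34), (252, [9, -37], 33), (375, [9, 36], 35), (376, [9, 36], 36)]
230 [(239, [9, -43], 40), (245, [10, -39], 41), (251, [9, -36], 39), (374, [8, 35], 35), (380, [9, 38], 40), (386, [9, 41], 40)]
233 [(231, [9, -46], 44), (241, [9, -41], 45), (251, [7, -36], 40), (377, [8, 35], 42), (387, [9, 40], 45)]
236 [(228, [9, -46], 51), (239, [10, -40], 51), (250, [8, -35], 46), (377, [8, 34], 47), (388, [9, 40], 50), (399, [9, 46], 50)]
239 [(226, [9, -46], 56), (238, [9, -40], 56), (250, [7, -35], 50), (378, [8, 34], 52), (390, [9, 40], 54)]
242 [(224, [9, -46], 60), (236, [9, -40], 59), (248, [7, -35], 55), (376, [5, 34], 47), (388, [9, 37], 60), (400, [9, 44], 58)]
245 [(221, [9, -47], 63), (235, [9, -40], 63), (249, [5, -35], 54), (379, [6, 34], 57), (393, [9, 39], 64)]
248 [(219, [10, -46], 69), (233, [9, -39], 68), (247, [5, -35], 58), (377, [2, 34], 51), (391, [9, 37], 67), (405, [9, 44], 67)]
251 [(216, [9, -47], 71), (232, [9, -39], 71), (248, [3, -35], 57), (380, [4, 34], 58), (396, [9, 39], 72)]
254 [(214, [9, -46], 76), (231, [9, -38], 76), (248, [1, -35], 57), (379, [1, 34], 56), (396, [9, 38], 75), (413, [9, 46], 76)]
257 [(212, [9, -46], 79), (229, [9, -38], 79), (246, [2, -35], 62), (380, [1, 34], 60), (397, [9, 37], 78), (414, [8, 46], 77)]
260 [(209, [9, -47], 82), (227, [10, -38], 83), (245, [2, -34], 65), (383, [3, 34], 67), (401, [9, 38], 82)]
[ 60.00723755  71.42753023 104.56016567 151.78459548 169.13722751
 170.25709475]
```

The fingers end about 33-34 mm above the reported TCP, and they are centred in y. So the reported TCP height is off by that much, and I'll work from the real fingertips. I'll descend in steps, watching the force.

Emit:
arm_command(
  plan=[
    [1,0,0,0.02,0],
    [1,0,0,0.02,0],
    [1,0,0,0.015,0],
    [1,0,0,0.007,0],
    [1,0,0,0.003,0],
    [1,0,0,0,0],
    [1,0,0,0,0],
  ],
)

```text
clock: 7.92
eef_pos: [457.7, -299.5, -23.7]
eef_rot: [3.141, 0.001, 2.186]
wrist_force: [-0.2, 0.7, 0.2]
finger_gap: 94.1
finger_force: 0.0
```

Emit:
arm_command(
  plan=[
    [1,0,0,0.002,0],
    [1,0,0,0.002,0],
    [1,0,0,0.001,0],
    [1,0,0,0,0],
    [1,0,0,0,0],
  ],
)

```text
clock: 8.55
eef_pos: [457.5, -299.3, -29.1]
eef_rot: [3.142, 0.0, 2.186]
wrist_force: [-0.0, 0.5, -0.2]
finger_gap: 93.7
finger_force: 0.0
```

```bash
python3 - <<'E'
from h import *
c=cam("wrist"); P=pts(c); s=manip.read_state(); e=s["eef_pos"]; y=s["eef_rot"][2]
T=np.array([[np.cos(y),np.sin(y)],[np.sin(y),-np.cos(y)]])
L=(P[...,:2]-e[:2])@T.T; print(e,s["wrist_force"],s["finger_gap"])
for u in (225,232,236,240,388,392,396,402): print(u,[(int(r),L[r,u].round(1).tolist(),round(float(P[r,u,2]),1)) for r in range(222,238,2)])
E
```

```text
[ 457.464318   -299.33342514  -29.10048959] [ 0.0896141  -0.68889064  0.75684568] 93.83428557344217
225 [(222, [10.0, -54.1], -1.1), (224, [8.6, -54.3], -1.6), (226, [7.7, -54.1], -0.5), (228, [9.5, -51.4], 8.9), (230, [9.2, -50.7], 11.6), (232, [9.0, -49.9], 14.8), (234, [9.4, -48.7], 19.1), (236, [8.0, -48.9], 18.6)]
232 [(222, [10.4, -49.5], 0.0), (224, [8.7, -49.9], -1.1), (226, [7.9, -49.7], 0.1), (228, [6.5, -49.8], -0.2), (230, [7.7, -47.9], 7.3), (232, [7.0, -47.6], 8.8), (234, [6.1, -47.4], 9.6), (236, [5.1, -47.3], 10.4)]
236 [(222, [10.3, -47.2], -0.1), (224, [8.9, -47.4], -0.6), (226, [7.7, -47.4], -0.4), (228, [6.3, -47.6], -0.9), (230, [4.9, -47.7], -1.1), (232, [4.0, -47.5], -0.1), (234, [2.9, -47.5], 0.4), (236, [1.1, -47.9], -1.0)]
240 [(222, [10.3, -44.7], -0.0), (224, [8.7, -45.1], -1.4), (226, [7.8, -44.9], -0.1), (228, [6.7, -44.9], 0.3), (230, [5.4, -44.9], 0.2), (232, [3.8, -45.2], -0.5), (234, [2.4, -45.3], -0.9), (236, [1.2, -45.4], -0.6)]
388 [(222, [10.3, 44.6], -0.2), (224, [8.7, 44.9], -1.1), (226, [7.5, 44.9], -0.8), (228, [6.4, 44.8], -0.2), (230, [5.1, 45.0], -0.5), (232, [3.8, 45.0], -0.4), (234, [2.4, 45.2], -0.9), (236, [1.3, 45.1], -0.1)]
392 [(222, [10.2, 47.1], -0.5), (224, [8.7, 47.4], -1.2), (226, [7.6, 47.2], -0.4), (228, [6.5, 47.2], -0.1), (230, [5.1, 47.4], -0.3), (232, [3.9, 47.4], -0.1), (234, [2.6, 47.5], -0.3), (236, [1.3, 47.5], -0.1)]
396 [(222, [10.1, 49.6], -0.5), (224, [8.9, 49.6], -0.4), (226, [7.9, 49.4], 0.5), (228, [6.4, 49.7], -0.3), (230, [7.7, 47.7], 7.3), (232, [7.7, 46.9], 10.9), (234, [7.2, 46.3], 13.0), (236, [5.8, 46.6], 12.4)]
402 [(222, [10.1, 53.2], -0.6), (224, [9.0, 53.1], -0.0), (226, [8.0, 53.0], 0.6), (228, [9.0, 51.1], 7.5), (230, [9.2, 49.9], 11.9), (232, [8.9, 49.2], 14.5), (234, [9.5, 47.8], 19.5), (236, [8.2, 48.0], 19.3)]
```

The tips are now about 6 mm above the bench. I'll go 3.5 mm lower and close.

Emit:
arm_command(
  plan=[
    [1,0,0,0.002,0],
    [1,0,0,0.0015,0],
    [1,0,0,0,0],
    [-1,0,0,0,0],
    [-1,0,0,0,0],
    [-1,0,0,0,0],
    [-1,0,0,0,0],
    [-1,0,0,0,0],
    [-1,0,0,0,0],
  ],
  newtons=50,
)

```text
clock: 9.72
eef_pos: [457.4, -299.3, -32.6]
eef_rot: [-3.142, -0.0, 2.186]
wrist_force: [1.0, -0.4, 0.3]
finger_gap: 55.5
finger_force: 50.0
```

Emit:
arm_command(
  plan=[
    [-1,0,0,-0.005,0],
    [-1,0,0,-0.02,0],
    [-1,0,0,-0.04,0],
    [-1,0,0,-0.04,0],
    [-1,0,0,0,0],
    [-1,0,0,0,0],
  ],
)

```text
clock: 10.48
eef_pos: [457.0, -299.0, 71.5]
eef_rot: [-3.141, -0.001, 2.186]
wrist_force: [0.9, 0.5, -2.5]
finger_gap: 55.8
finger_force: 50.0
```

```bash
cat >> h.py <<'E'
def mass_in_tool(c):
    s=manip.read_state(); e=s["eef_pos"]; y=s["eef_rot"][2]
    T=np.array([[np.cos(y),np.sin(y)],[np.sin(y),-np.cos(y)]])
    P=pts(c); L=(P[...,:2]-e[:2])@T.T; Z=P[...,2]-e[2]
    m=(np.hypot(*np.moveaxis(L,-1,0))<38)&(np.abs(Z-48.6)<7)&(np.abs(L[...,1])<26)
    hz=np.median(Z[m]); q=np.array([ray(c,u,v,hz+e[2]) for v,u in np.argwhere(m)])[:,:2]
    q=(q-e[:2])@T.T
    far=q[np.abs(q[:,1])<3][:,0].max(); wall=q[np.abs(q[:,1])<4][:,0].min()
    return hz,far,wall,s
E
python3 - <<'E'
from h import *
c=cam("wrist"); print(mass_in_tool(c))
P=pts(c); m=(np.abs(P[...,2]-12)<4)&(np.hypot(P[...,0]-551,P[...,1]+24)<72); print(m.sum())
# bolt holes from crop2 (view w1)
w=dict(c); w["eye"]=np.array([535.098,-115.097,463.796]); w["R"]=R.from_euler("xyz",[2.90655771,-6.4e-4,-1.3320276]).as_matrix()
b=[ray(w,u/6+190-.4,v/6+45-.4,12)[:2] for u,v in((120,293),(470,88),(605,342),(262,537))]
b=np.array(b);print(b,b.mean(0)); 
for i,j in((0,1),(3,2)): d=b[j]-b[i]; print(np.hypot(*d),np.degrees(np.arctan2(d[1],d[0])))
for i,j in((1,2),(0,3)): d=b[j]-b[i]; print(np.hypot(*d),np.degrees(np.arctan2(d[1],d[0]))+90)
E
```

```text
(np.float64(48.65677701422379), np.float64(32.47910746464564), np.float64(6.1751637629870135), {'clock': 10.525, 'joints': array([-6.46467171e-01,  3.93536086e-01,  1.63805057e+00,  2.38687706e-05,
        1.11218449e+00, -1.26146209e+00]), 'qd': array([-0.0013483 ,  0.00927012, -0.00086573,  0.00037572,  0.00169904,
       -0.00091551]), 'effort': array([ 2.03798414e-02, -5.75189602e+01, -3.33141339e+01,  9.95863520e-03,
        9.23297019e-02, -2.02527275e-06]), 'eef_pos': array([ 456.78741625, -298.85184133,   71.02160309]), 'eef_rot': array([-3.14094983e+00, -2.08160196e-03,  2.18577999e+00]), 'wrist_force': array([ 0.21174786,  0.57369751, -2.00256981]), 'moment': array([-0.02629568, -0.11431847,  0.00210991]), 'finger_force': 49.998425748199224, 'finger_gap': 55.21906214923276})
4746
[[543.01287382  30.04634746]
 [603.13395302 -37.1747746 ]
 [558.41675749 -77.4394703 ]
 [497.99909204 -10.32477121]] [550.64066909 -23.72316716]
90.18438565244736 -48.191257337785785
90.30325095195418 -48.005979264136705
60.17369272550596 -47.99918484732606
60.46542626352756 -48.112298780317815
```

The bolt pattern comes out 90x60 with yaw -48.1°, so the measurement is clean. The mass is centred in the grip (wall at +6.2, far rim at 32.5) and its underside is 32.6 mm above the reported TCP. I'll travel to the pre-approach point behind the stem, on the stand's -x side.

Emit:
arm_command(
  plan=[
    [-1,0.015,0.0125,0,0],
    [-1,0.032,0.0265,0,0],
    [-1,0.0335,0.028,0,0],
    [-1,0.0335,0.028,0,0],
    [-1,0.0335,0.028,0,0],
    [-1,0.0335,0.028,0,0],
    [-1,0.0335,0.028,0,0],
    [-1,0.032,0.0265,0,0],
    [-1,0.0213,0.0181,0,0],
    [-1,0,0,0,-0.058],
    [-1,0,0,0,-0.058],
    [-1,0,0,0.02,0],
    [-1,0,0,0.015,0],
    [-1,0,0,0.005,0],
    [-1,0,0,0,0],
    [-1,0,0,0,0],
  ],
)

```text
clock: 12.52
eef_pos: [485.8, 48.5, 32.8]
eef_rot: [3.141, 0.0, 2.302]
wrist_force: [-0.2, -0.5, -1.3]
finger_gap: 55.6
finger_force: 50.0
```

```bash
python3 - <<'E'
from h import *
c=cam("wrist"); cv2.imwrite("pics/w4.png",c["img"]); a=mass_in_tool(c); s=a[3]; e=s["eef_pos"]; print(a[:3],e,s["eef_rot"],s["finger_gap"],s["wrist_force"],s["joints"][5])
y=s["eef_rot"][2]; T=np.array([[np.cos(y),np.sin(y)],[np.sin(y),-np.cos(y)]])
P=pts(c);L=(P[...,:2]-e[:2])@T.T
m=(P[...,2]>75)&(P[...,2]<115)&(np.hypot(P[...,0]-546,P[...,1]+20)<30)
print(m.sum()); q=L[m]; print(q.min(0),q.max(0),P[m][:,2].max())
t=cam("top"); P=pts(t); m=(P[...,2]>75)&(P[...,2]<115)&(np.hypot(P[...,0]-546,P[...,1]+20)<30); print(m.sum(), cv2.minEnclosingCircle(P[m][:,:2].astype(np.float32)))
E
```

```text
(np.float64(48.20569389362443), np.float64(32.84961587747686), np.float64(6.5393317488598)) [485.84921967  48.41717209  32.83386139] [3.14096014e+00 5.08442779e-04 2.30167728e+00] 55.58928958942325 [-0.21284368 -0.75837915 -1.54202362] -0.7066165758668094
126
[-76.80117448 -11.06786792] [-72.82741751   9.51498261] 84.93016523629075
139 ((547.2408447265625, -19.318878173828125), 17.590139389038086)
```

View pics/w4.png

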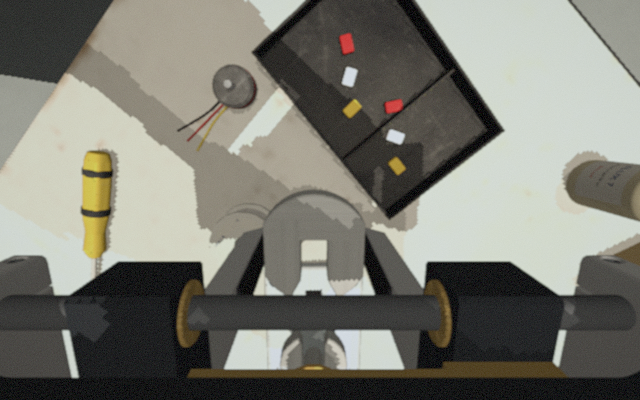

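The mass is held at (315,245) and its slot faces the stem, which is at about (313,350) below. The predicted travel is about 91.8 mm along tool -x, with a lateral error under 0.5 mm. I'll lower it to just above the small mass and advance to the keeper's edge.

Emit:
arm_command(
  plan=[
    [-1,0,-0.0004,0.0022,0],
    [-1,-0.01,0,0,0],
    [-1,-0.015,0,0,0],
    [-1,-0.01,0,0,0],
    [-1,-0.005,0,0,0],
    [-1,0,0,0,0],
    [-1,0,0,0,0],
  ],
)

```text
clock: 13.5
eef_pos: [511.8, 18.5, 30.1]
eef_rot: [-3.141, -0.0, 2.302]
wrist_force: [0.2, -0.5, -1.7]
finger_gap: 55.6
finger_force: 50.0
```

Emit:
arm_command(
  plan=[
    [-1,-0.005,0,0,0],
    [-1,-0.005,0,0,0],
    [-1,-0.005,0,0,0],
    [-1,-0.003,0,0,0],
    [-1,0,0,0,0],
  ],
)

```text
clock: 14.12
eef_pos: [524.0, 4.8, 30.0]
eef_rot: [-3.142, -0.0, 2.302]
wrist_force: [-0.1, 0.5, -3.4]
finger_gap: 55.4
finger_force: 50.0
```

Emit:
arm_command(
  plan=[
    [-1,-0.004,0,0,0],
    [-1,-0.004,0,0,0],
    [-1,-0.004,0,0,0],
    [-1,0,0,0,0],
  ],
)

```text
clock: 14.62
eef_pos: [532.4, -4.7, 30.1]
eef_rot: [-3.141, 0.001, 2.301]
wrist_force: [0.1, -1.3, -6.0]
finger_gap: 55.7
finger_force: 50.0
```

Emit:
arm_command(
  plan=[
    [-1,-0.004,0,0,0],
    [-1,-0.004,0,0,0],
    [-1,-0.004,0,0,0],
    [-1,-0.003,0,0,0],
    [-1,0,0,0,0],
  ],
)

```text
clock: 15.25
eef_pos: [542.3, -15.5, 30.2]
eef_rot: [3.141, 0.001, 2.302]
wrist_force: [1.4, -0.6, -6.6]
finger_gap: 55.6
finger_force: 50.0
```

Emit:
arm_command(
  plan=[
    [-1,-0.0015,0,0,0],
    [-1,-0.0015,0,0,0],
    [-1,-0.001,0,0,0],
    [-1,0,0,0,0],
  ],
)

```text
clock: 15.75
eef_pos: [544.7, -18.1, 30.2]
eef_rot: [3.142, 0.0, 2.302]
wrist_force: [-1.5, 0.1, -6.9]
finger_gap: 55.4
finger_force: 50.0
```

Emit:
arm_command(
  plan=[
    [-1,-0.0007,0,0,0],
    [-1,0,0,0,0],
  ],
)

```text
clock: 16.0
eef_pos: [545.2, -18.7, 30.2]
eef_rot: [3.142, 0.0, 2.302]
wrist_force: [-0.4, 1.6, -6.6]
finger_gap: 55.5
finger_force: 50.0
```

Emit:
arm_command(
  plan=[
    [-1,-0.0007,0,0,0],
    [-1,0,0,0,0],
  ],
)

```text
clock: 16.25
eef_pos: [545.6, -19.2, 30.1]
eef_rot: [3.142, 0.0, 2.302]
wrist_force: [-1.4, 1.1, -6.5]
finger_gap: 55.6
finger_force: 50.0
```

Emit:
arm_command(
  plan=[
    [-1,-0.0006,0,0,0],
    [-1,0,0,0,0],
  ],
)

```text
clock: 16.5
eef_pos: [546.0, -19.6, 30.1]
eef_rot: [-3.142, -0.0, 2.302]
wrist_force: [-1.5, 1.8, -6.5]
finger_gap: 55.5
finger_force: 50.0
```

Emit:
arm_command(
  plan=[
    [-1,-0.0005,0,0,0],
    [-1,0,0,0,0],
  ],
)

```text
clock: 16.75
eef_pos: [546.1, -19.7, 30.1]
eef_rot: [-3.141, -0.001, 2.302]
wrist_force: [-4.5, 3.8, -5.4]
finger_gap: 55.3
finger_force: 50.0
```

Emit:
arm_command(
  plan=[
    [-1,-0.0004,0,0,0],
    [-1,0,0,0,0],
  ],
)

```text
clock: 17.0
eef_pos: [546.0, -19.7, 30.0]
eef_rot: [-3.141, -0.002, 2.302]
wrist_force: [-4.5, 6.5, -4.2]
finger_gap: 55.4
finger_force: 50.0
```

The stem is met at the predicted spot. I'll set the mass down onto the small mass first, then press.

Emit:
arm_command(
  plan=[
    [-1,0,0,0.0004,0],
    [-1,0,0,0,0],
  ],
)

```text
clock: 17.25
eef_pos: [546.1, -19.7, 29.7]
eef_rot: [-3.141, -0.002, 2.302]
wrist_force: [-6.2, 6.1, -4.6]
finger_gap: 55.5
finger_force: 50.0
```

Emit:
arm_command(
  plan=[
    [-1,0,0,0.0003,0],
    [-1,0,0,0,0],
  ],
)

```text
clock: 17.5
eef_pos: [546.1, -19.7, 29.4]
eef_rot: [-3.141, -0.002, 2.302]
wrist_force: [-5.4, 6.2, -3.8]
finger_gap: 55.7
finger_force: 50.0
```

Emit:
arm_command(
  plan=[
    [-1,0,0,0.0004,0],
    [-1,0,0,0,0],
  ],
)

```text
clock: 17.75
eef_pos: [546.1, -19.7, 29.4]
eef_rot: [-3.141, -0.001, 2.302]
wrist_force: [-8.1, 6.5, 1.2]
finger_gap: 55.4
finger_force: 50.0
```

Emit:
arm_command(
  plan=[
    [-1,-0.0004,0,0,0],
    [-1,0,0,0,0],
  ],
)

```text
clock: 18.0
eef_pos: [546.1, -19.7, 29.4]
eef_rot: [-3.141, -0.002, 2.302]
wrist_force: [-9.4, 7.6, 3.0]
finger_gap: 55.5
finger_force: 50.0
```

The mass is seated: z has stopped and the vertical load is taken up. About 12 N horizontal remains, roughly 10 N of it on the stem. I'll hold for a second.

Emit:
arm_command(
  plan=[
    [-1,0,0,0,0],
    [-1,0,0,0,0],
    [-1,0,0,0,0],
    [-1,0,0,0,0],
    [-1,0,0,0,0],
    [-1,0,0,0,0],
    [-1,0,0,0,0],
    [-1,0,0,0,0],
  ],
)

```text
clock: 19.0
eef_pos: [546.1, -19.7, 29.3]
eef_rot: [-3.141, -0.002, 2.302]
wrist_force: [-9.5, 7.5, 1.7]
finger_gap: 55.3
finger_force: 50.0
```

Emit:
arm_command(
  plan=[
    [0.6,0,0,0,0],
    [0.6,0,0,0,0],
    [0.6,0,0,0,0],
    [0.6,0,0,0,0],
    [0.6,0,0,0,0],
    [0.6,0,0,0,0],
  ],
  newtons=20,
)

```text
clock: 19.75
eef_pos: [546.9, -20.6, 29.0]
eef_rot: [3.142, 0.0, 2.302]
wrist_force: [-0.0, -0.2, -0.2]
finger_gap: 75.2
finger_force: 0.0
```

Emit:
arm_command(
  plan=[
    [0.6,0,0,-0.005,0],
    [0.6,0,0,-0.015,0],
    [0.6,0,0,-0.03,0],
    [0.6,0,0,-0.04,0],
    [0.6,0,0,-0.04,0],
    [0.6,-0.04,0,-0.03,0],
    [0.6,-0.04,0,0,0],
    [0.6,-0.04,0,0,0],
    [0.6,0,0,0,0],
    [0.6,0,0,0,0],
  ],
)

```text
clock: 21.0
eef_pos: [626.7, -109.5, 189.6]
eef_rot: [3.141, 0.0, 2.302]
wrist_force: [-0.3, -0.4, -0.9]
finger_gap: 75.2
finger_force: 0.0
```

```bash
python3 - <<'E'
from h import *
c=cam("wrist"); s=manip.read_state(); print(s["eef_pos"],s["finger_gap"],s["wrist_force"])
cv2.imwrite("pics/w5.png",c["img"]); 
ctr,r,d,a,q=slot_fit(c,(546,-20),78,40); print(ctr,r,np.degrees(a),len(q))
P=pts(c); m=(np.hypot(P[...,0]-546,P[...,1]+20)<31)&(np.abs(P[...,2]-78)<6)&(np.hypot(P[...,0]-546,P[...,1]+20)>20)
A=np.c_[P[m][:,:2]-[546,-20],np.ones(m.sum())]; print("plane",np.linalg.lstsq(A,P[m][:,2],rcond=None)[0])
E
```

```text
[ 626.65752782 -109.20856479  189.75037035] 75.28097309967943 [0.07667489 0.20383367 0.06167735]
[546.41485596 -20.67148972] 31.904586791992188 -45.20457415330888 1989
plane [ 6.18563448e-04 -2.05669509e-04  7.74666586e+01]
```

View pics/w5.png

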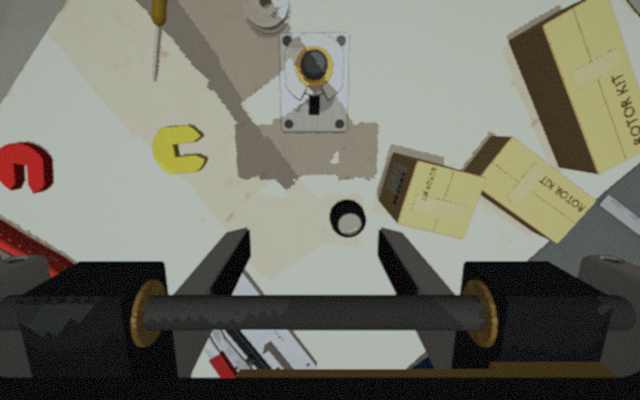

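The image shows the mass on the stand at (315,75). It lies flat (tilt under 0.1°) with its top at 77.5 mm. Its slot points down the image towards the stand's +x, and it is centred on the stem. The bystanders I can see look undisturbed, and the gripper is clear.

```bash
python3 -c "
from cell import ticket; print(ticket.sign_off())"
```

```text
the job is handed in; nothing more can be done
None
```

I put the steel mass on the load stand and handed the job in: it lies flat on the small mass with its slot opposite the small mass's slot, after being held against the stem with about 10 N for a second.

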